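# Hold the carousel's index plunger out

## Robot

A 6-joint arm with a two-finger parallel gripper is mounted at the origin on the work surface. World frame = base frame: x ahead of the robot, y to its left, z up, the work surface at z = 0. Lengths are in m, angles in rad, forces in N, time in s.
With the tool pointing down it reaches from about 0.35 to 0.975 m from the base axis. Payload 7.1 kg.
Tool frame: the origin (TCP) lies on the centre line of the jaws, within the pads' length; the fingertips stand 8 mm ahead of it and the grasp point (between the pads) lies 11 mm behind it (tips_ahead is the distance from the TCP to the fingertips, in m); y points along the fingers, x is the direction in which the jaws open and shut, and the axes are right-handed (so a half turn about y gives the same grasp; the last joint's range is limited). The gripper opens to 88 mm and grips with 3 to 60 N. Pads are 20 mm wide; open, the fingers measure 115 mm over their backs; the gripper's body (75 mm by 178 mm) begins 61 mm behind the grasp point.
Start: joints at [1.12, 0.423, 1.63, -0, 1.089, -0.019], TCP at [0.262, 0.568, 0.231] pointing down, gripper open.
Joint ranges: [-3, 3], [-0.9, 2.11], [0.09, 2.58], [-1.31, 4.45], [0.11, 2.69], [-2.54, 2.54]. Speed limits (rad/s): [2.39, 2.39, 3.01, 3.14, 3.14, 3.14].

## Interface

Orientations are given as a 3x3 rotation matrix whose columns are the frame's x, y, z axes.
In Python, from station import sense, read_camera, job_done, tips_ahead gives the robot as it stands.
- The arm moves only by the tool play_rows, never from a script. Its argument "motion" is a list of rows, each a list of 3 entries, a list of its own where there are three numbers: the shift along the tool's x, y, z in cm, then the turn, a rotation vector about the tool's x, y, z in rad, then the finger opening in cm, from 0 to 8.78. In form: [[[tx, ty, tz], [ax, ay, az], grip], ...]. A call has 1 to 5 rows; each row is the pose to reach, as a shift and turn from the pose commanded when the call began, along the tool's axes at that moment; what a row does not reach only later rows make up. A row lasts 1/10 s, in which the tool goes at most 50 mm and 8.59 degrees, less where a joint would pass 70% of its speed; a pose out of reach is approached as far as the arm can. A call with a gripper value outside its range is refused whole. The fingers move at their own pace and stop on an object; the grip force is fixed at half the most. Time passes only in rows, so rows that repeat a pose let the fingers close. It gives the time, the measured TCP pose, the force and the opening at its end, in the units of the state.
- sense(): the state, without advancing time (a new reading comes with each control period).
- read_camera(name): name is "scene" or "top" or "wrist"; returns a dict with "image" (400x640x3 uint8, red, green, blue), "fov_y" (degrees; the focal length in pixels is half the picture's height over the tangent of half this angle, whatever the lens; pixels are square), "cx", "cy" (the principal point, pixels), "R" (3x3) and "t" (3): a world point X has camera coordinates R X + t. Camera axes: x right, y down, z forward; pixel columns grow to the right and rows downward; lengths in m; the calibration is good to about 2 mm. A picture is of the moment at which its call begins. There is no depth.
- job_done(): hands the job in, once; it reports no verdict.
The state is a dict: "time": time; "q": joint angles; "joint_vel": joint speeds; "joint_torque": joint torques, N m; "ee_pos": TCP position; "eef_rot": TCP orientation; "ft_force": force on the tool from outside, world axes, zero at the start; "ft_torque": the same for the moment, N m; "width": opening from 0.0 (shut) to 1.0 (fully open).
Only numpy, scipy, OpenCV 4.12 (cv2) and the standard library are available. Lean on these libraries where they do the work, as an engineer would, in place of code of your own. Each camera call takes 0.05 s, during which the arm holds its last target. There are 200 camera calls.

## Task

I want to bring the next vial of the carousel round under the sampling needle and need a second hand: take the black knob of the index plunger at the carousel's rim, pull it straight back until you feel it come up against its stop, so that the pin is well clear of its hole in the rim, and keep it pulled back for me. Finish while still holding the knob fully back against its spring; do not let go. Leave the carousel itself at its present station, and do not disturb the bottle, beaker and dish standing around it.

Things in the scene. Friction and masses are not known exactly. Their poses are not given: they have to be found in the camera images.
- carousel_base: fixed grey base of a hand-indexed vial carousel, round, 200 mm across. Origin on the bench under the carousel's vertical axis, z up; its -x axis points radially out to the index plunger. On that side a grey bracket 40 mm wide (outer face 151 mm from the axis, top 80 mm above the bench) carries the plunger's steel barrel, 16 mm diameter, ending 166 mm from the axis.
- plunger_knob: black round pull knob of the index plunger, 30 mm diameter, 22 mm long, axis level, red disc on its outer end. Origin at its centre, 58 mm above the bench and, pin seated, 180.5 mm from the carousel's axis. Its -x axis is the pull direction: level, straight away from the carousel. Nothing stands within 60 mm of its sides: pinch it across its diameter from above.
- plunger (a joint): how far the plunger is pulled back (m): 0 = pin seated 8 mm deep in its hole in the disc's rim; above 0.008 the pin is out; 0.012 = fully back against the solid stop. The spring pulls home with about 6 N at 0 and 12 N at 0.012, plus 0.6 N of friction; at the stop the pull rises steeply.
- carousel_top (a point): centre of the top face of the carousel's aluminium disc, 240 mm across, 68 mm above the bench. It carries six capped amber vials (25 mm diameter, tops 135 mm above the bench, within 95 mm of the axis) and a central black handle, top 180 mm above the bench. Opposite the plunger, 145 mm from the axis, a post with the sampling needle's arm stands 205 mm high.
- carousel (a joint): turn of the carousel's disc on its base (rad), 0 = at its present station. Locked by the pin (play of 0.005 rad) while this is seated, turns easily once the pin is out.
- reagent_bottle: capped amber bottle with a paper label, 52 mm diameter, 105 mm high, 0.18 kg, standing loose on the bench near the plunger; origin at the centre of its underside
- beaker: empty glass beaker, 60 mm diameter at the rim, 75 mm high, 0.1 kg, standing loose on the bench; origin at the centre of its underside
- dish: white porcelain dish, 80 mm diameter at the rim, 32 mm high, 0.09 kg, standing loose on the bench; origin at the centre of its underside
Not all that is in view belongs to the job. Several things have the shape of the dish; the one meant has the colours described above.

How it is judged:
At the end, for the whole second after the job is handed in: The fingers still hold the knob (more than 2 N) and keep the plunger fully back (at least 10.5 of its 12 mm, pin out of the hole), the carousel is within 0.06 rad of its station, and bottle, beaker and dish stand upright within 15 mm of where they were (value of joint plunger above 0.0105 m and contact force between the fingers and plunger_knob above 2 N and value of joint carousel between -0.06 and 0.06 rad and distance of each of reagent_bottle, beaker, dish from where it was at the start of the episode below 0.015 m and angle between each of reagent_bottle, beaker, dish's own z axis and vertical below 0.2 rad); the arm keeps its last pose, push and grip.
It fails at once if the carousel is turned away from its station (value of joint carousel above 0.06 rad or value of joint carousel below -0.06 rad).
It fails at once if the bottle, beaker or dish is pushed away or tipped (distance of any of reagent_bottle, beaker, dish from where it was at the start of the episode above 0.015 m or angle between any of reagent_bottle, beaker, dish's own z axis and vertical above 0.2 rad).
It also fails if it takes over 45 s, if anything falls off the work surface, if the arm or the gripper's body presses on something with over 40 N, if the wrist force passes 120 N, or if a joint passes its speed limit or range.

## Working session

There is one attempt and no reset: what is moved stays moved. The work goes in short steps, Python scripts to look and compute and a tool call to move; the robot and the scene stay as the last step left them, time stands still between calls to the robot, and variables do not carry over. Pictures are saved under pics/ and viewed, about 8 in all and at most 12, crops included, and the job is handed in when it is done.

Besides the shell and the picture viewer there is one more tool, called after "Request:" by a JSON object that holds its "fn" and its "kwargs", one argument or row to a line. play_rows: Moves the arm, as the interface text tells. Its arguments: {"type":"object","properties":{"motion":{"type":"array","items":{"type":"array"}}},"required":["motion"]}

```bash
mkdir -p pics
cat > h.py <<'E'
import numpy as np, cv2
from station import sense, read_camera
def snap(n,f):
    c=read_camera(n); cv2.imwrite(f,cv2.cvtColor(c['image'],cv2.COLOR_RGB2BGR)); return c
def K(c):
    f=200/np.tan(np.radians(c['fov_y'])/2); return f
def at_z(c,u,v,z):
    f=K(c);R=np.array(c['R']);t=np.array(c['t'])
    d=R.T@np.array([(u-c['cx'])/f,(v-c['cy'])/f,1]);o=-R.T@t
    return o+d*(z-o[2])/d[2]
def proj(c,X):
    p=np.array(c['R'])@np.array(X)+np.array(c['t']);return K(c)*p[:2]/p[2]+[c['cx'],c['cy']]
E
python3 - <<'E'
from h import *
import pickle
cs={}
for n in['top','scene']:
    cs[n]=snap(n,f'pics/{n}0.png')
    print(n,cs[n]['fov_y'],cs[n]['cx'],cs[n]['cy'],-np.array(cs[n]['R']).T@cs[n]['t'])
pickle.dump(cs,open('c0.pkl','wb'))
s=sense();print(s['ee_pos'],np.round(s['eef_rot'],3),s['width'],s['time'])
E
```

```text
top 45.40516586061921 320.5428515704827 198.5850594102839 [0.19110238 0.08248458 1.52869037]
scene 53.83204113259176 320.5873235132573 193.367672061713 [0.93598901 0.53213383 1.03660966]
[0.26133887 0.56722581 0.23001144] [[ 0.419 -0.001 -0.908]
 [ 0.908 -0.001  0.419]
 [-0.001 -1.     0.   ]] 0.9975312710629025 0.1
```

View pics/top0.png

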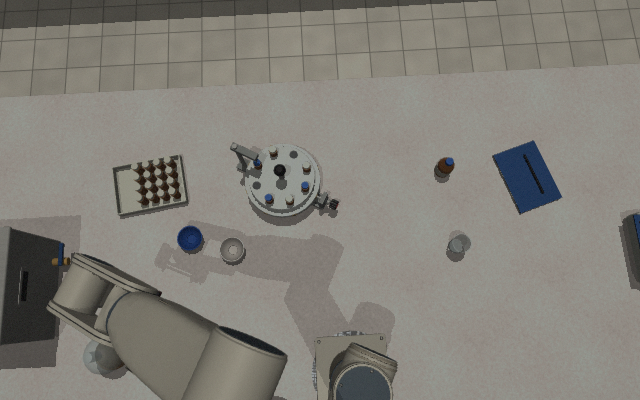

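View pics/scene0.png

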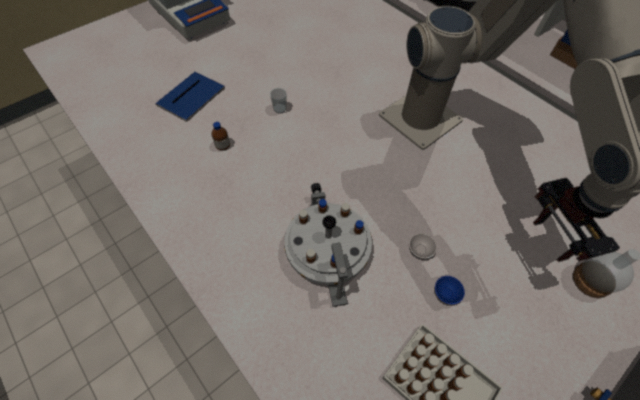

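The top view shows the carousel at about (283,178), the knob at (334,204), the bottle at (446,167), the beaker at (458,245) and the white dish at (232,250). In the scene view the knob is at about (316,188). Next I'll enlarge the knob in both views.

Run:
```python
import cv2,numpy as np
a=cv2.imread('pics/top0.png')[140:220,230:350];b=cv2.imread('pics/scene0.png')[170:250,270:390]
cv2.imwrite('pics/crop0.png',np.hstack([cv2.resize(x,None,fx=10/3,fy=10/3,interpolation=cv2.INTER_CUBIC) for x in(a,b)]))
```

```text
(no output)
```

View pics/crop0.png

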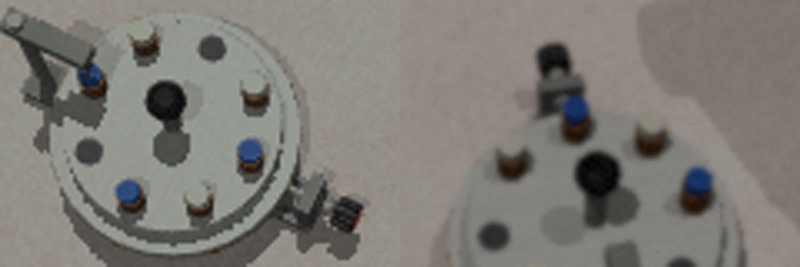

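The crop shows the knob centre at crop (345,214), which is top pixel (333.5,204.2), and the disc top centre near (283,177). In the scene view the knob is at crop (551,58), which is (315.3,187.4).

Run:
```python
from h import *
import pickle
cs=pickle.load(open('c0.pkl','rb'))
T,S=cs['top'],cs['scene']
k=at_z(T,333.5,204.2,.06);k2=at_z(S,315.3,187.4,.06);c=at_z(T,283,176.8,.068)
print(k,k2,c,np.linalg.norm((k-c)[:2]))
d=(k-c)[:2];print(np.arctan2(d[1],d[0]))
for n,u,v in[('bottle',446,167),('beaker',458,245),('dish',232,250)]:print(n,at_z(T,u,v,.05))
s=sense();R=np.array(s['eef_rot']);ang=np.arctan2(d[1],d[0])
print('jaw x angle',np.arctan2(R[1,0],R[0,0]))
print(s['q'])
```

```text
[0.51136891 0.02405386 0.06      ] [0.51377713 0.02502519 0.06      ] [0.60759038 0.17857504 0.068     ] 0.18203122452518083
-2.1277452913402524
bottle [ 0.61527649 -0.34629599  0.05      ]
beaker [ 0.36189554 -0.35404088  0.05      ]
dish [0.3866168  0.34684127 0.05      ]
jaw x angle 1.1389915992440833
[ 1.11999580e+00  4.23739591e-01  1.63057154e+00  6.44968875e-06
  1.08859109e+00 -1.89987781e-02]
```

Request:
{"fn": "play_rows", "kwargs": {
  "motion": [
    [[-3.1,0,-3.6],[0,0,0],8.78],
    [[-6.2,0,-7.2],[0,0,0],8.78],
    [[-9.3,0,-10.8],[0,0,0],8.78],
    [[-12.4,0,-14.4],[0,0,0],8.78],
    [[-15.5,0,-18],[0,0,0],8.78]
  ]
}}

```text
time: 0.6
ee_pos: [0.3604, 0.3497, 0.2305]
eef_rot: [[0.418, -0.0, -0.908], [0.908, -0.0, 0.418], [-0.0, -1.0, 0.0]]
ft_force: [0.5, -0.0, -0.8]
width: 0.999
```

Request:
{"fn": "play_rows", "kwargs": {
  "motion": [
    [[-3.1,0,-3.6],[0,0,0],8.78],
    [[-6.2,0,-7.2],[0,0,0],8.78],
    [[-9.3,0,-10.8],[0,0,0],8.78],
    [[-12.4,0,-14.4],[0,0,0],8.78],
    [[-15.5,0,-18],[0,0,0],8.78]
  ]
}}

```text
time: 1.1
ee_pos: [0.4591, 0.1335, 0.2306]
eef_rot: [[0.418, -0.0, -0.908], [0.908, -0.0, 0.418], [-0.0, -1.0, 0.0]]
ft_force: [0.2, 0.2, -0.4]
width: 0.999
```

Request:
{"fn": "play_rows", "kwargs": {
  "motion": [
    [[0,0,0],[0,0.14,0],8.78],
    [[0,0,0],[0,0.28,0],8.78],
    [[0,0,0],[0,0.42,0],8.78],
    [[0,0,0],[0,0.56,0],8.78],
    [[0,0,0],[0,0.7,0],8.78]
  ]
}}

```text
time: 1.6
ee_pos: [0.4585, 0.1352, 0.2304]
eef_rot: [[0.908, -0.001, -0.42], [0.42, -0.0, 0.908], [-0.001, -1.0, 0.0]]
ft_force: [-1.1, 0.6, 0.9]
width: 0.997
```

Request:
{"fn": "play_rows", "kwargs": {
  "motion": [
    [[0,0,0],[0,0.14,0],8.78],
    [[0,0,0],[0,0.28,0],8.78],
    [[0,0,0],[0,0.42,0],8.78],
    [[0,0,0],[0,0.56,0],8.78],
    [[0,0,0],[0,0.7,0],8.78]
  ]
}}

```text
time: 2.1
ee_pos: [0.4585, 0.1354, 0.2304]
eef_rot: [[0.965, -0.001, 0.264], [-0.264, -0.0, 0.965], [-0.001, -1.0, -0.0]]
ft_force: [0.3, 0.9, -0.7]
width: 1.002
```

Request:
{"fn": "play_rows", "kwargs": {
  "motion": [
    [[2.7,0,-3.1],[0,0.1,0],8.78],
    [[5.4,0,-6.2],[0,0.2,0],8.78],
    [[8.1,0,-9.3],[0,0.29,0],8.78],
    [[8.1,0,-9.3],[0,0.29,0],8.78],
    [[8.1,0,-9.3],[0,0.29,0],8.78]
  ]
}}

```text
time: 2.6
ee_pos: [0.5128, 0.024, 0.2302]
eef_rot: [[0.851, -0.001, 0.525], [-0.525, 0.0, 0.851], [-0.001, -1.0, -0.0]]
ft_force: [-0.8, 0.4, -0.2]
width: 0.999
```

Run:
```python
from h import *
import pickle
cs={}
for n in['top','wrist']:
    cs[n]=snap(n,f'pics/{n}1.png')
pickle.dump(cs,open('c1.pkl','wb'))
a=cv2.imread('pics/top1.png')[140:220,230:350]
w=cv2.imread('pics/wrist1.png')
cv2.imwrite('pics/v1.png',w)
W=cs['wrist'];print(-np.array(W['R']).T@W['t'],W['R'],W['fov_y'],sense()['ee_pos'],proj(W,[.5125,.0245,.058]))
```

```text
[0.55265553 0.08752609 0.38471208] [[ 8.52420403e-01 -5.22856629e-01 -6.33809346e-04]
 [-5.03578890e-01 -8.21316562e-01  2.68043665e-01]
 [-1.40668965e-01 -2.28166716e-01 -9.63406556e-01]] 61.97621859493192 [0.51233989 0.0251932  0.23036835] [325.63307432 184.13670601]
```

View pics/v1.png

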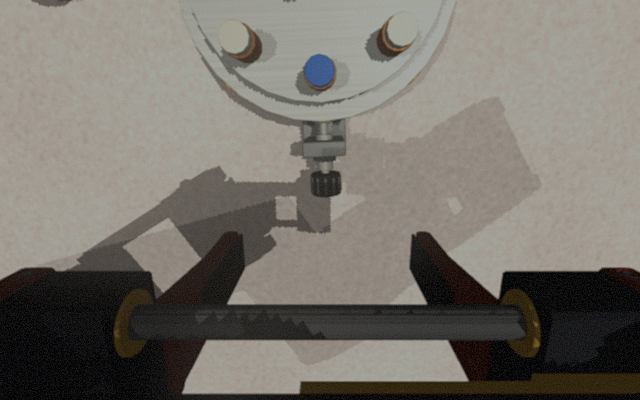

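The wrist view shows the knob centred at (326,184), matching the predicted (325.6,184.1). The barrel is straight above it. I'll enlarge this to get the axis direction.

Run:
```python
import cv2
a=cv2.imread('pics/wrist1.png')[110:210,270:380]
cv2.imwrite('pics/crop1.png',cv2.resize(a,None,fx=6,fy=6,interpolation=cv2.INTER_CUBIC))
```

```text
(no output)
```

View pics/crop1.png

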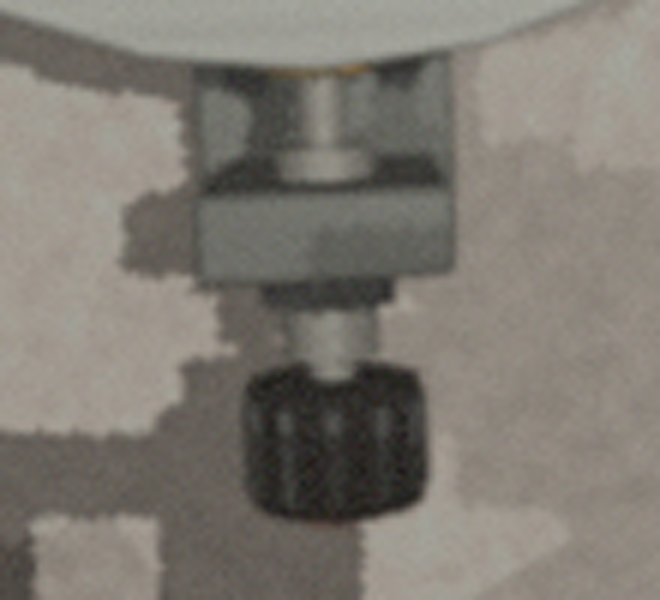

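Run:
```python
from h import *
import pickle
W=pickle.load(open('c1.pkl','rb'))['wrist']
g=lambda u,v,z:at_z(W,270+u/6-.4,110+v/6-.4,z)[:2]
k=g(335.5,440,.06);p=g(320,110,.06);d=k-p;print('axis',np.arctan2(d[1],d[0]),k)
e=g(455,272,.08)-g(200,283,.08);print('edge perp',np.arctan2(e[1],e[0])-np.pi/2,np.linalg.norm(e))
e=g(445,188,.08)-g(202,196,.08);print('edge2',np.arctan2(e[1],e[0])-np.pi/2)
a,b=g(335,366,.072),g(335.5,520,.072);print('ends',a,b,np.linalg.norm(a-b),(a+b)/2)
s=sense();R=np.array(s['eef_rot']);print(s['ee_pos'],np.arctan2(-R[1,2],-R[0,2]))
m=np.r_[(a+b)/2,.058]
print('tool shift to knob cm',100*R.T@(m-s['ee_pos']))
```

```text
axis -2.07609173156963 [0.51329122 0.02599522]
edge perp -2.077741072930171 0.03898088875255758
edge2 -2.0883550253045065
ends [0.52097007 0.03854625] [0.50779867 0.01696696] 0.025281444104502313 [0.51438437 0.0277566 ]
[0.51233989 0.0251932  0.23036835] -2.1208500371618975
tool shift to knob cm [ 0.0566102  17.23666453  0.33192471]
```

Request:
{"fn": "play_rows", "kwargs": {
  "motion": [
    [[0.1,3,0.2],[0,-0.043,0],7],
    [[0.1,7,0.2],[0,-0.043,0],7],
    [[0.1,11,0.2],[0,-0.043,0],7],
    [[0.1,13,0.2],[0,-0.043,0],7],
    [[0.1,14,0.2],[0,-0.043,0],7]
  ]
}}

```text
time: 3.2
ee_pos: [0.5131, 0.027, 0.0887]
eef_rot: [[0.875, -0.004, 0.484], [-0.484, -0.0, 0.875], [-0.003, -1.0, -0.002]]
ft_force: [-0.5, -0.2, 0.4]
width: 0.797
```

Request:
{"fn": "play_rows", "kwargs": {
  "motion": [
    [[0,1,0],[0,0,0],7],
    [[0,2,0],[0,0,0],7],
    [[0,3.2,0],[0,0,0],7],
    [[0,4.3,0],[0,0,0],7],
    [[0,4.3,0],[0,0,0],7]
  ]
}}

```text
time: 3.7
ee_pos: [0.5142, 0.0258, 0.0465]
eef_rot: [[0.874, -0.002, 0.486], [-0.486, -0.0, 0.874], [-0.002, -1.0, -0.001]]
ft_force: [-0.3, 0.5, 1.0]
width: 0.796
```

Run:
```python
from h import *
W=snap('wrist','pics/w2.png')
s=sense();print(s['ee_pos'],s['ft_force'],s['width'])
```

```text
[0.51447323 0.02579749 0.04705974] [-0.04932945  0.21188439  0.03207676] 0.8007230568342762
```

View pics/w2.png

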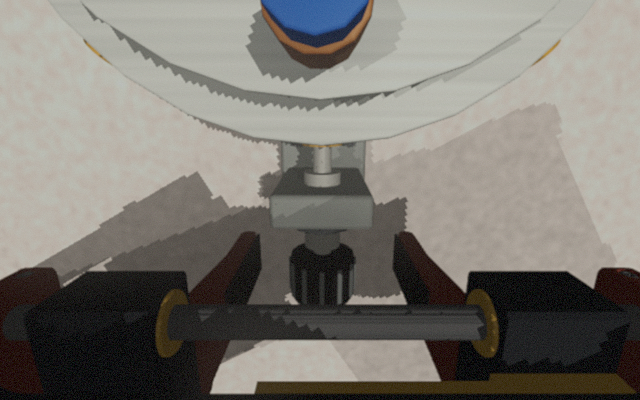

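The fingers' inner edges are at about (260,240) and (393,240), so their mid-line is at u≈327. The knob centre is at u≈322, about 2 mm to the left. I'll shift by that and close.

Request:
{"fn": "play_rows", "kwargs": {
  "motion": [
    [[-0.2,0,0],[0,0,0],5],
    [[-0.2,0,0],[0,0,0],4],
    [[-0.2,0,0],[0,0,0],3.3],
    [[-0.2,0,0],[0,0,0],2.8],
    [[-0.2,0,0],[0,0,0],2]
  ]
}}

```text
time: 4.25
ee_pos: [0.5133, 0.0268, 0.0479]
eef_rot: [[0.874, 0.0, 0.486], [-0.486, -0.0, 0.874], [0.0, -1.0, 0.0]]
ft_force: [0.1, -0.5, -0.3]
width: 0.381
```

Request:
{"fn": "play_rows", "kwargs": {
  "motion": [
    [[0,0,0],[0,0,0],0],
    [[0,0,0],[0,0,0],0],
    [[0,0,0],[0,0,0],0],
    [[0,0,0],[0,0,0],0],
    [[0,0,0],[0,0,0],0]
  ]
}}

```text
time: 4.75
ee_pos: [0.5124, 0.0272, 0.0478]
eef_rot: [[0.874, -0.001, 0.487], [-0.487, 0.0, 0.874], [-0.001, -1.0, -0.0]]
ft_force: [-4.0, 3.7, 4.0]
width: 0.337
```

Gripped, with the opening at 29.7 mm. There is about 5 N of sideways load, which I'll ease slightly while pulling in small steps.

Request:
{"fn": "play_rows", "kwargs": {
  "motion": [
    [[-0.05,0,-0.1],[0,0,0],0],
    [[-0.05,0,-0.25],[0,0,0],0],
    [[-0.05,0,-0.4],[0,0,0],0],
    [[-0.05,0,-0.4],[0,0,0],0]
  ]
}}

```text
time: 5.15
ee_pos: [0.5109, 0.0244, 0.0478]
eef_rot: [[0.873, 0.0, 0.487], [-0.487, 0.001, 0.873], [-0.0, -1.0, 0.001]]
ft_force: [0.3, 8.7, 1.4]
width: 0.337
```

Request:
{"fn": "play_rows", "kwargs": {
  "motion": [
    [[-0.05,0,-0.15],[0,0,0],0],
    [[-0.05,0,-0.3],[0,0,0],0],
    [[-0.05,0,-0.45],[0,0,0],0],
    [[-0.05,0,-0.45],[0,0,0],0]
  ]
}}

```text
time: 5.55
ee_pos: [0.5089, 0.0209, 0.0478]
eef_rot: [[0.873, 0.002, 0.487], [-0.487, 0.001, 0.873], [0.001, -1.0, 0.002]]
ft_force: [0.5, 9.6, -0.9]
width: 0.333
```

Request:
{"fn": "play_rows", "kwargs": {
  "motion": [
    [[0,0,-0.1],[0,0,0],0],
    [[0,0,-0.2],[0,0,0],0],
    [[0,0,-0.2],[0,0,0],0],
    [[0,0,-0.2],[0,0,0],0]
  ]
}}

```text
time: 5.95
ee_pos: [0.5081, 0.0193, 0.0478]
eef_rot: [[0.873, 0.002, 0.487], [-0.487, 0.001, 0.873], [0.001, -1.0, 0.002]]
ft_force: [1.2, 10.1, 0.3]
width: 0.333
```

Request:
{"fn": "play_rows", "kwargs": {
  "motion": [
    [[0,0,-0.1],[0,0,0],0],
    [[0,0,-0.2],[0,0,0],0],
    [[0,0,-0.2],[0,0,0],0]
  ]
}}

```text
time: 6.25
ee_pos: [0.5072, 0.0177, 0.0478]
eef_rot: [[0.873, 0.002, 0.487], [-0.487, 0.002, 0.873], [0.001, -1.0, 0.002]]
ft_force: [0.8, 10.6, -0.9]
width: 0.336
```

Request:
{"fn": "play_rows", "kwargs": {
  "motion": [
    [[0,0,-0.1],[0,0,0],0],
    [[0,0,-0.1],[0,0,0],0],
    [[0,0,-0.1],[0,0,0],0]
  ]
}}

```text
time: 6.55
ee_pos: [0.5067, 0.0169, 0.0478]
eef_rot: [[0.873, 0.002, 0.487], [-0.487, 0.002, 0.873], [0.001, -1.0, 0.002]]
ft_force: [1.3, 11.6, -1.3]
width: 0.333
```

Request:
{"fn": "play_rows", "kwargs": {
  "motion": [
    [[0,0,-0.1],[0,0,0],0],
    [[0,0,-0.1],[0,0,0],0],
    [[0,0,-0.1],[0,0,0],0]
  ]
}}

```text
time: 6.85
ee_pos: [0.5066, 0.0166, 0.0478]
eef_rot: [[0.873, 0.003, 0.487], [-0.487, 0.002, 0.873], [0.001, -1.0, 0.003]]
ft_force: [2.3, 16.7, -1.6]
width: 0.334
```

Request:
{"fn": "play_rows", "kwargs": {
  "motion": [
    [[0,0,-0.1],[0,0,0],0],
    [[0,0,-0.1],[0,0,0],0],
    [[0,0,-0.1],[0,0,0],0]
  ]
}}

```text
time: 7.15
ee_pos: [0.5065, 0.0165, 0.0478]
eef_rot: [[0.873, 0.003, 0.488], [-0.488, 0.003, 0.873], [0.001, -1.0, 0.005]]
ft_force: [3.8, 22.7, -4.0]
width: 0.333
```

The pull jumped from 11 to 16 to 22 N with almost no travel, so the plunger is on its stop. I'll ease off 1 mm of command for grip margin, hold, and check that it's steady.

Request:
{"fn": "play_rows", "kwargs": {
  "motion": [
    [[0,0,0.08],[0,0,0],0],
    [[0,0,0.08],[0,0,0],0],
    [[0,0,0.08],[0,0,0],0],
    [[0,0,0.08],[0,0,0],0],
    [[0,0,0.08],[0,0,0],0]
  ]
}}

```text
time: 7.65
ee_pos: [0.5066, 0.0166, 0.0478]
eef_rot: [[0.873, 0.003, 0.487], [-0.487, 0.003, 0.873], [0.001, -1.0, 0.004]]
ft_force: [3.1, 16.3, -2.5]
width: 0.332
```

Request:
{"fn": "play_rows", "kwargs": {
  "motion": [
    [[0,0,0],[0,0,0],0],
    [[0,0,0],[0,0,0],0],
    [[0,0,0],[0,0,0],0],
    [[0,0,0],[0,0,0],0],
    [[0,0,0],[0,0,0],0]
  ]
}}

```text
time: 8.15
ee_pos: [0.5066, 0.0166, 0.0478]
eef_rot: [[0.873, 0.003, 0.487], [-0.487, 0.002, 0.873], [0.001, -1.0, 0.004]]
ft_force: [2.7, 17.9, -2.4]
width: 0.33
```

Run:
```python
from h import *
W=snap('wrist','pics/w3.png');T=snap('top','pics/t3.png')
s=sense();print(s['ee_pos'],s['ft_force'],s['width'])
a=cv2.imread('pics/w3.png');b=cv2.imread('pics/t3.png')[130:280,200:480]
cv2.imwrite('pics/v3.png',np.hstack([a[100:400,120:520],cv2.resize(b,(400,300))]))
```

```text
[0.50658466 0.01655497 0.04783368] [ 2.68700303 17.60332341 -2.50476395] 0.32986560343896015
```

View pics/v3.png

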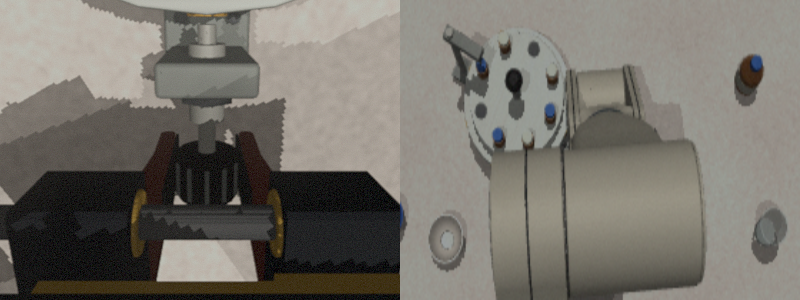

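The picture shows the knob between the pads at crop (206,170), with a bare shaft now visible between barrel and knob. The vials and carousel haven't moved, and the bottle, beaker and dish stand where they were. The pull holds steady at about 17 N, against 12 N for the spring alone, so I'm handing in.

```bash
python3 -c "
from station import job_done
print(job_done())"
```

```text
the job is handed in; nothing more can be done
None
```

The knob is pulled fully back against its stop, and the gripper is still holding it there. I pinched it across its diameter from above, pulled it straight out along its measured axis, and handed in at about 8.2 s with the grip still closed.

- **Stop reached:** the tool travelled about 12 mm. At the end the pull jumped from about 11 N to 22 N with almost no further movement. I then eased off 0.8 mm of command, leaving a steady pull of about 17 N, which is above the spring's 12 N.
- **Grip:** the jaws read 29 to 30 mm throughout, matching the 30 mm knob, and the tool stayed put for the last second of checks.
- **Surroundings:** the last pictures show bare shaft between barrel and knob. By eye, the carousel is at its station and the bottle, beaker and dish are upright where they were.
- **Slight mismatches:** a sideways load of a few newtons from a small centring error remained. Before the stop, the measured pull ran up to about 2 N below the stated spring force. Neither showed any sign of the pads slipping.

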